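# Rack the polish bottles in reverse order

### The arm

A 7-joint arm with a two-finger parallel gripper is mounted at the origin on the work surface. World frame = base frame: x ahead of the robot, y to its left, z up, the work surface at z = 0. Lengths are in m, angles in rad, forces in N, time in s.
With the tool pointing down it reaches from about 0.425 to 0.875 m from the base axis. Payload 4.7 kg.
Tool frame: the origin (TCP) lies at the very end of the fingers, on their centre line; the grasp point (between the pads) lies 19 mm behind it; x points along the fingers, z is the direction in which the jaws open and shut, and the axes are right-handed (so a half turn about x gives the same grasp; the last joint's range is limited). The gripper opens to 85 mm and grips with 20 to 120 N. Pads are 22 mm wide; open, the fingers measure 114 mm over their backs; the gripper's body (76 mm by 85 mm) begins 54 mm behind the grasp point. The pads swing forward as they close: fully open they stand 13 mm farther back than shut.
Start: joints at [0.014, 0.321, -0.07, 1.45, 0.023, 1.371, -0.057], TCP at [0.65, -0, 0.231] pointing down, gripper open.
Joint ranges: [-2.86, 2.86], [-0.3, 2.09], [-1.38, 1.24], [0.06, 2.45], [-1.56, 4.7], [0.09, 2.05], [-2.69, 2.69]. Speed limits (rad/s): [2.57, 2.57, 3.14, 3.14, 3.14, 3.14, 3.14].

### API

Orientations are given as a rotation vector (axis times angle).
In Python, from bench import manip, claw, solve_ik, cams, sign_off gives the robot as it stands. Calls block until the motion is done:
- manip.move_to(position, orientation): joint-space move of the TCP to a pose.
- manip.movel(position, orientation=None, velocity=0.15, threshold=None): straight line of the TCP; orientation=None keeps the orientation; velocity is the mean speed in m/s. With threshold (N) it stops when the force on the tool has changed by that much, and returns True; else False.
- manip.move_j(angles): joint-space move.
- claw.open_gripper() and claw.close(newtons=None): open the fingers fully, or close them until they stop; newtons is the grip in N (None keeps the last).
- manip.hold(seconds).
- solve_ik(position, orientation): joint angles nearest the present ones, or None.
- manip.observe(): the state.
- cams.snapshot(name): name is "scene" or "side" or "wrist"; returns the picture (480x640x3 uint8, red, green, blue); there is no depth.
- cams.camera_model(name): a dict with "camera_matrix" (3x3 intrinsics, pixels), "D" ([k1, k2, p1, p2, k3] as OpenCV has them; the pictures are not rectified), "rvec" (rotation vector, rad) and "tvec" (3), from world to camera coordinates, as OpenCV has them; the wrist camera has in their place "hand_eye" (4x4, takes a point from camera to tool coordinates, whose origin is the TCP and whose axes are the tool frame's). Camera axes: x right, y down, z forward; pixel columns grow to the right and rows downward; lengths in m; the calibration is good to about 2 mm. A picture is of the moment at which its call begins: read the wrist's pose just before it. camera_model takes no time and is no camera call.
A pose or a line that the arm cannot do raises manip.IKError and nothing moves.
- sign_off(): hands the job in, once; it reports no verdict.
The state is a dict: "t": time; "qpos": joint angles; "dq": joint speeds; "effort": joint torques, N m; "tcp_pos": TCP position; "orientation": TCP orientation; "wrist_force": force on the tool from outside, world axes, zero at the start; "ft_torque": the same for the moment, N m; "gripper_width": opening from 0.0 (shut) to 1.0 (fully open).
Only numpy, scipy, OpenCV 4.12 (cv2) and the standard library are available. Lean on these libraries where they do the work, as an engineer would, in place of code of your own. Each camera call takes 0.05 s, during which the arm holds its last target.

### The job

Move the four black-capped polish bottles from the wooden board into the white four-compartment rack in reverse order, one standing in each compartment: the bottle at the left end of the board goes into the right-end compartment, the second from the left into the second from the right, and so on. Keep the bottles upright and set them down rather than dropping them; leave all four standing flat on the compartment floors.

Things in the scene. Friction and masses are not known exactly. Their poses are not given: they have to be found in the camera images.
- board: low pale wooden board, fixed, 66 (x) x 270 (y) x 12 (z) mm; its long side (y) runs roughly left-right of the robot, turned by up to about 12 degrees, and it may be the nearer or the farther of the two racks. The four bottles stand on it in a row at 65 mm spacing, at y = -97.5, -32.5, +32.5 and +97.5 mm in its frame, each on a grey silicone pad, 15 mm above the table. Origin at the centre of the underside, z up. +y is towards the robot's left.
- rack: white plastic rack, fixed, 70 (x) x 265 (y) mm, with four open compartments in a row centred at y = -97.5, -32.5, +32.5 and +97.5 mm and x = 0 in its frame, each 60 x 60 mm inside; floor 6 mm, top of the walls 14 mm above the table, walls and dividers 5 mm thick. Empty at the start. Its long side (y) runs roughly left-right of the robot, turned by up to about 12 degrees. Origin at the centre of the underside, z up. +y is towards the robot's left.
- bottle_tall: closed polish bottle, the slim tall one: a round body 28 mm in diameter; 94 mm high overall, cap from 60 mm up to 94 mm above its underside. Rigid, about 60 g; all four have the same lacquer-coloured body and the same round black cap, 17 mm in diameter and 34 mm long, on the body's axis: grip it by the cap. Stands upright anywhere in the row of the board, at any yaw. Origin at the centre of the underside, z up.
- bottle_round: closed polish bottle, the squat bulging round one: body 42 mm in diameter at its widest, on a foot 30 mm in diameter; 72 mm high overall, cap from 38 mm up to 72 mm. Rigid, about 60 g; all four have the same lacquer-coloured body and the same round black cap, 17 mm in diameter and 34 mm long, on the body's axis: grip it by the cap. Stands upright anywhere in the row of the board, at any yaw. Origin at the centre of the underside, z up.
- bottle_square: closed polish bottle, the square one: body 30 x 30 mm seen from above; 82 mm high overall, cap from 48 mm up to 82 mm. Rigid, about 60 g; all four have the same lacquer-coloured body and the same round black cap, 17 mm in diameter and 34 mm long, on the body's axis: grip it by the cap. Stands upright anywhere in the row of the board, at any yaw. Origin at the centre of the underside, z up.
- bottle_oblong: closed polish bottle, the oblong flat-sided one: body 24 (x) x 40 (y) mm seen from above; 76 mm high overall, cap from 42 mm up to 76 mm. Rigid, about 60 g; all four have the same lacquer-coloured body and the same round black cap, 17 mm in diameter and 34 mm long, on the body's axis: grip it by the cap. Stands upright anywhere in the row of the board, at any yaw. Origin at the centre of the underside, z up.
- pad_tall: flat light grey silicone pad, 54 mm in diameter, 3 mm thick, fixed on the board; the one on which bottle_tall stands at the start (within about 4 mm of its centre). It stays, so it still marks that bottle's place in the row when the bottle is gone. Origin at the centre of the underside, z up.
- pad_round: flat light grey silicone pad, 54 mm in diameter, 3 mm thick, fixed on the board; the one on which bottle_round stands at the start (within about 4 mm of its centre). It stays, so it still marks that bottle's place in the row when the bottle is gone. Origin at the centre of the underside, z up.
- pad_square: flat light grey silicone pad, 54 mm in diameter, 3 mm thick, fixed on the board; the one on which bottle_square stands at the start (within about 4 mm of its centre). It stays, so it still marks that bottle's place in the row when the bottle is gone. Origin at the centre of the underside, z up.
- pad_oblong: flat light grey silicone pad, 54 mm in diameter, 3 mm thick, fixed on the board; the one on which bottle_oblong stands at the start (within about 4 mm of its centre). It stays, so it still marks that bottle's place in the row when the bottle is gone. Origin at the centre of the underside, z up.
Mind the look-alikes: they are no part of the job. Leave any purple look-alike of the bottle_square alone.

How it is judged:
By the outcome, as a careful person would: the job done as asked, in the order asked, and still so for the second after the job is handed in, with the robot touching nothing.
It also fails if it takes over 91 s, if anything falls off the work surface, if the arm or the gripper's body presses on something with over 40 N, if the wrist force passes 120 N, or if a joint passes its speed limit or range.

## Working session

There is one attempt and no reset: what is moved stays moved. The work goes in short steps, each a Python script; the robot and the scene stay as the last script left them, time stands still between calls to the robot, and variables do not carry over. Pictures are saved under pics/ and viewed, and the job is handed in when it is done.

```bash
ls; mkdir -p pics; python3 - <<'E'
from bench import manip, claw, solve_ik, cams
import cv2,numpy as np
for n in ["scene","side","wrist"]:
    im=cams.snapshot(n); cv2.imwrite(f"pics/{n}0.png",im[:,:,::-1]); m=cams.camera_model(n); print(n,m)
o=manip.observe();print(o)
E
```

```text
pics
scene {'camera_matrix': array([[451.78577005,   0.        , 317.66326783],
       [  0.        , 451.78577005, 239.99715237],
       [  0.        ,   0.        ,   1.        ]]), 'D': array([-0.07981299,  0.        ,  0.        ,  0.        ,  0.        ]), 'rvec': array([ 1.34100946,  2.44068332, -0.70847681]), 'tvec': array([ 0.28733219, -0.33909434,  0.94477942])}
side {'camera_matrix': array([[557.05448155,   0.        , 324.65770201],
       [  0.        , 557.05448155, 245.57920082],
       [  0.        ,   0.        ,   1.        ]]), 'D': array([-0.05860026,  0.        ,  0.        ,  0.        ,  0.        ]), 'rvec': array([ 2.28210758, -0.9575643 ,  0.37053367]), 'tvec': array([-0.36659861,  0.29031722,  0.57059984])}
wrist {'camera_matrix': array([[393.80360186,   0.        , 315.15329798],
       [  0.        , 393.80360186, 242.71197018],
       [  0.        ,   0.        ,   1.        ]]), 'D': array([0.02662336, 0.        , 0.        , 0.        , 0.        ]), 'hand_eye': array([[-5.44582162e-04, -2.90468675e-01,  9.56884346e-01,
        -1.42159784e-01],
      
[... 270 characters left out ...]
 array([ 0.01410498,  0.32165974, -0.07008717,  1.45136405,  0.0225805 ,
        1.37075943, -0.05690084]), 'dq': array([-6.92701040e-04, -1.72384221e-03,  1.28791625e-03, -3.54658877e-03,
        2.76780924e-04, -1.01115176e-03, -3.54351331e-05]), 'effort': array([ 4.86840745e-04, -4.94090402e+01, -3.82246608e-01, -3.14684451e+01,
        1.31496685e-02,  8.20941757e-03, -6.77807677e-07]), 'tcp_pos': array([ 6.49621928e-01, -3.93315934e-05,  2.30485616e-01]), 'orientation': array([-6.19371870e-05,  1.57219900e+00, -3.63635326e-05]), 'wrist_force': array([ 0.23405057,  0.30162891, -0.3094912 ]), 'ft_torque': array([ 0.05552069,  0.02822542, -0.01636661]), 'gripper_width': 0.9977908305301719}
```

View pics/scene0.png

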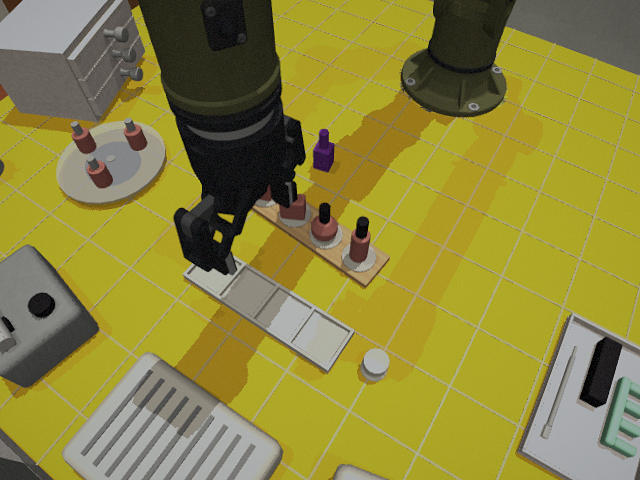

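View pics/side0.png

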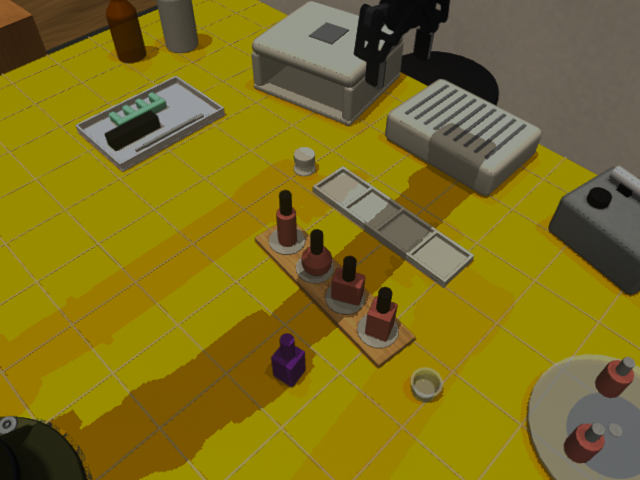

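View pics/wrist0.png

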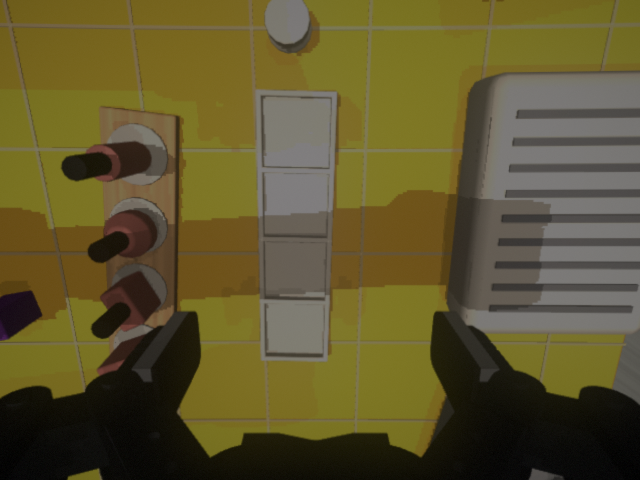

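```bash
python3 - <<'E'
import cv2
a=cv2.imread("pics/side0.png")
cv2.imwrite("pics/c1.png",cv2.resize(a[180:370,250:440],None,fx=3.1,fy=3.1,interpolation=cv2.INTER_CUBIC))
cv2.imwrite("pics/c2.png",cv2.resize(a[155:295,300:485],None,fx=4,fy=4,interpolation=cv2.INTER_CUBIC))
a=cv2.imread("pics/wrist0.png")
a=cv2.convertScaleAbs(a,alpha=1.6)
cv2.imwrite("pics/c3.png",cv2.resize(a[80:375,50:350],None,fx=2,fy=2,interpolation=cv2.INTER_CUBIC))
E
```

```text
(no output)
```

View pics/c1.png

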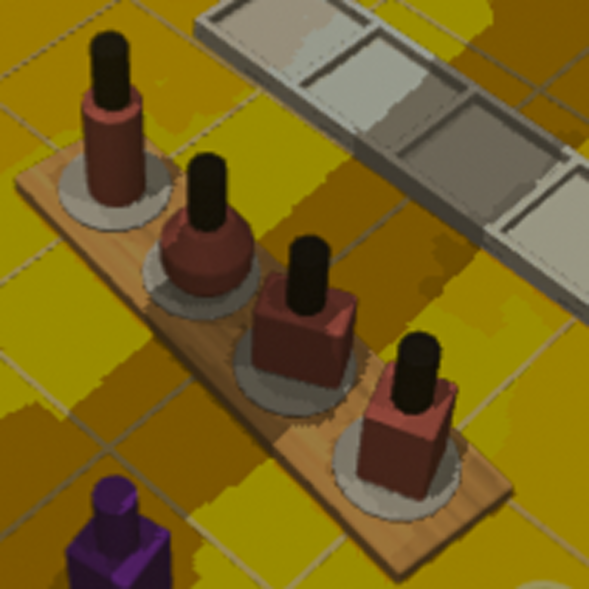

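View pics/c2.png

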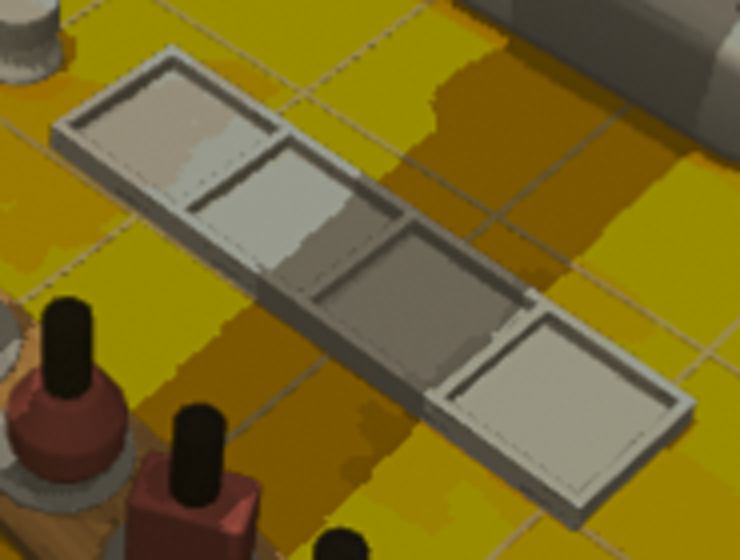

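View pics/c3.png

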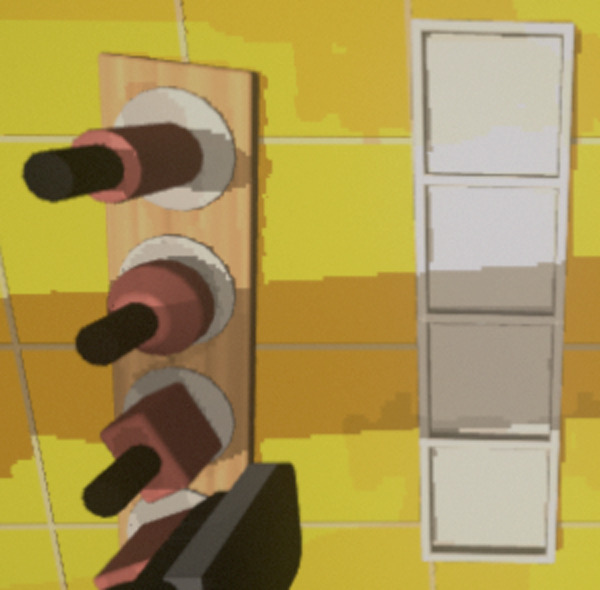

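```bash
cat > h.py <<'E'
import numpy as np,cv2
from scipy.spatial.transform import Rotation as R
from scipy.optimize import least_squares
from bench import manip, claw, solve_ik, cams, sign_off
def ext(n,o=None):
    m=cams.camera_model(n)
    if n=="wrist":
        T=np.eye(4);T[:3,:3]=R.from_rotvec(o["orientation"]).as_matrix();T[:3,3]=o["tcp_pos"]
        T=np.linalg.inv(T@m["hand_eye"]); return m,cv2.Rodrigues(T[:3,:3])[0],T[:3,3]
    return m,m["rvec"],m["tvec"]
def proj(P,n,o=None):
    m,r,t=ext(n,o); return cv2.projectPoints(np.array(P,float).reshape(-1,3),r,t,m["camera_matrix"],m["D"])[0].reshape(-1,2)
def back(uv,z,n,o=None):
    m,r,t=ext(n,o); Rm=cv2.Rodrigues(np.array(r))[0]
    x=cv2.undistortPoints(np.array(uv,float).reshape(-1,1,2),m["camera_matrix"],m["D"]).reshape(-1,2)
    d=np.c_[x,np.ones(len(x))]@Rm; c=-Rm.T@np.array(t)
    z=np.broadcast_to(z,len(x)); return c+d*((z-c[2])/d[:,2])[:,None]
E
python3 - <<'E'
from h import *
o=manip.observe()
np.set_printoptions(precision=4,suppress=True)
c1=lambda p:(np.array(p)+.5)/3.1-.5+[250,180]
c2=lambda p:(np.array(p)+.5)/4-.5+[300,155]
c3=lambda p:(np.array(p)+.5)/2-.5+[50,80]
S=back(c2([(52,130),(172,46),(692,402),(578,515)]),.014,"side")
W=back(c3([(412,20),(574,24),(555,560),(424,559)]),.014,"wrist",o)
def fit(P,hx,hy):
    Q=np.array([(-hx,hy),(hx,hy),(hx,-hy),(-hx,-hy)])
    f=lambda p:((Q@np.array([[np.cos(p[2]),np.sin(p[2])],[-np.sin(p[2]),np.cos(p[2])]])+p[:2])-P[:,:2]).ravel()
    s=least_squares(f,[.6,0,0]); return s.x,s.fun.reshape(-1,2)
print("rackS",fit(S,.035,.1325)); print("rackW",fit(W,.035,.1325))
h=np.array([.094,.072,.076,.082])+.015
print("capS",back(c1([(109,42),(208,164),(310,247),(418,344)]),h,"side"))
print("capW",back(c3([(48,177),(98,346),(105,496)]),h[:3],"wrist",o))
print("boardS",back(c1([(18,180),(513,490),(398,570)]),.012,"side"))
print("boardW",back(c3([(99,53),(258,71)]),.012,"wrist",o))
print("pads S",back(c1([(116,188),(202,270),(297,363),(398,468)]),.015,"side"))
print("purple",back(c1([(115,492)]),.082,"side"))
E
```

```text
rackS (array([ 0.6286, -0.0355, -0.023 ]), array([[-0.0001,  0.0024],
       [-0.0004,  0.0005],
       [ 0.0002, -0.0026],
       [ 0.0003, -0.0003]]))
rackW (array([ 0.632 , -0.0315, -0.0214]), array([[-0.0006,  0.0014],
       [ 0.0006,  0.0015],
       [ 0.0009, -0.0018],
       [-0.0008, -0.001 ]]))
capS [[ 0.4923  0.043   0.109 ]
 [ 0.4866 -0.0224  0.087 ]
 [ 0.4813 -0.085   0.091 ]
 [ 0.4716 -0.149   0.097 ]]
capW [[ 0.4927  0.0447  0.109 ]
 [ 0.4867 -0.0209  0.087 ]
 [ 0.482  -0.0822  0.091 ]]
boardS [[ 0.4635  0.0806  0.012 ]
 [ 0.4952 -0.1914  0.012 ]
 [ 0.4339 -0.1814  0.012 ]]
boardW [[0.4656 0.0866 0.012 ]
 [0.5326 0.0797 0.012 ]]
pads S [[ 0.4911  0.0422  0.015 ]
 [ 0.4849 -0.0207  0.015 ]
 [ 0.4776 -0.0859  0.015 ]
 [ 0.4682 -0.1515  0.015 ]]
purple [[ 0.3525 -0.1075  0.082 ]]
```

The left-to-right order on the board is tall (side px 285,193), round (317,233), oblong (350,259) and square (385,291). The oblong at third is the wider body, and the square is at fourth. The purple look-alike at (287,339) stands alone off the board, so I leave it. The two cameras agree to within 2–4 mm, so I start with the tall bottle.

```bash
cat >> h.py <<'E'
CAP={"tall":(.4925,.0438),"round":(.4867,-.0217),"oblong":(.4815,-.0836),"square":(.4722,-.1477)}
H={"tall":.094,"round":.072,"oblong":.076,"square":.082}
SLOT={"tall":-.0975,"round":-.0325,"oblong":.0325,"square":.0975}
RACK=np.array([.6303,-.0335]);RY=-.022;BY=-.107
def ori(y): return (R.from_euler('z',y)*R.from_euler('y',np.pi/2)).as_rotvec()
def slot(n): return RACK+SLOT[n]*np.array([-np.sin(RY),np.cos(RY)])
def pick(n):
    x,y=CAP[n]; zg=.015+H[n]-.031
    manip.movel([x,y,zg+.07],ori(BY),velocity=.25)
    manip.movel([x,y,zg],velocity=.1)
    claw.close(40); 
    w=manip.observe()["gripper_width"]
    manip.movel([x,y,zg+.11],velocity=.12)
    o=manip.observe(); print(n,"grip w",w,o["gripper_width"],"F",o["wrist_force"].round(2),"t",o["t"])
def over(n):
    x,y=slot(n); manip.movel([x,y,.015+H[n]-.031+.11],ori(RY),velocity=.2)
def place(n):
    x,y=slot(n); zp=.006+H[n]-.031
    manip.movel([x,y,zp+.012],velocity=.15)
    manip.hold(.2)
    hit=manip.movel([x,y,zp-.004],velocity=.02,threshold=2.5)
    o=manip.observe();print("hit",hit,"dz",o["tcp_pos"][2]-zp,o["wrist_force"].round(2))
def release(n):
    claw.open_gripper(); x,y=slot(n)
    manip.movel([x,y,.006+H[n]-.031+.09],velocity=.15)
    print("t",manip.observe()["t"])
def snap(name,f,crop=None,s=1):
    im=cams.snapshot(name)[:,:,::-1]
    if crop: im=im[crop[1]:crop[3],crop[0]:crop[2]]
    cv2.imwrite("pics/"+f,cv2.resize(im,None,fx=s,fy=s,interpolation=cv2.INTER_CUBIC))
E
python3 - <<'E'
from h import *
pick("tall"); over("tall"); snap("side","s1.png"); snap("wrist","w1.png")
E
```

```text
tall grip w 0.18614087552859157 0.18170351280293465 F [ 0.19  0.35 -1.25] t 3.5833
```

View pics/s1.png

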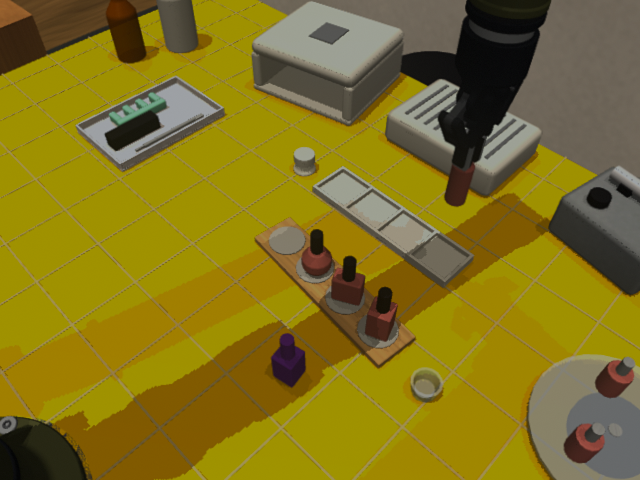

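View pics/w1.png

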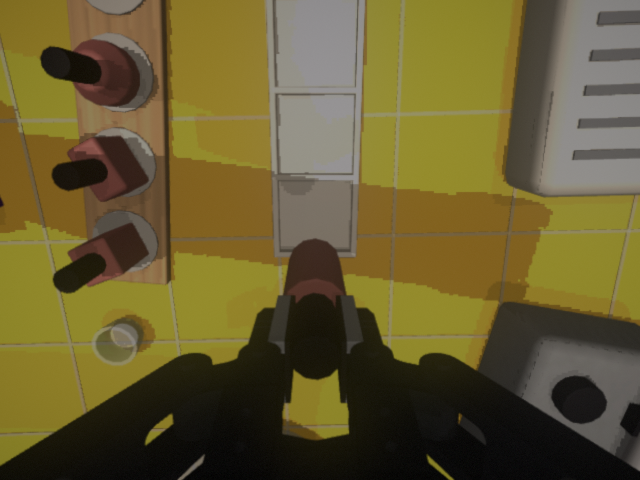

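The tall bottle is held by the cap (side 457,185) and hangs upright, and its pad at (287,240) is empty. The rack's end compartment shows at about (316,215) in the wrist view. I'll re-measure the rack from this picture.

```bash
python3 - <<'E'
from h import *
o=manip.observe(); print(o["t"],o["tcp_pos"])
# outer right-end corners and divider ends
B=back([(275,255),(356,256),(275,176),(358,177),(273,90),(361,90)],.014,"wrist",o)
print(B.round(4)); 
for n in SLOT: print(n,slot(n))
print(proj([[*slot("tall"),.006]],"side"),proj([[*slot("tall"),.006]],"wrist",o))
E
```

```text
4.9417 [ 0.6279171  -0.12962459  0.18821085]
[[ 0.5947 -0.162   0.014 ]
 [ 0.6633 -0.1644  0.014 ]
 [ 0.598  -0.0956  0.014 ]
 [ 0.6642 -0.0978  0.014 ]
 [ 0.5999 -0.0318  0.014 ]
 [ 0.6657 -0.0332  0.014 ]]
tall [ 0.62815517 -0.13097641]
round [ 0.62958506 -0.06599214]
oblong [ 0.63101494 -0.00100786]
square [0.63244483 0.06397641]
[[438.62183347 257.55867022]] [[313.75497067 216.29650218]]
```

```bash
python3 - <<'E'
from h import *
place("tall"); release("tall"); snap("side","s2.png",(240,160,480,360),3)
E
```

```text
hit True dz 0.00017506685786619625 [-0.12  0.58  3.96]
t 8.0417
```

View pics/s2.png

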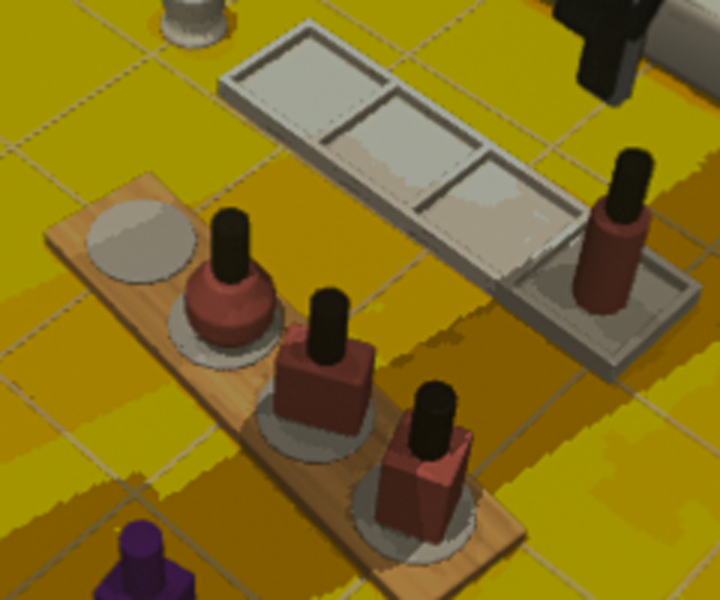

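The tall bottle stands in the right-end compartment, in the crop at about (605,305). Next come the round and the oblong.

```bash
python3 - <<'E'
from h import *
n="round"
pick(n); over(n); snap("side","s3.png",(240,100,480,300),3); place(n); release(n); snap("side","s4.png",(240,160,480,360),3)
E
```

```text
round grip w 0.18244787097128537 0.18808650552997672 F [-0.07  0.51 -1.61] t 11.5167
hit True dz -0.00020113630026702412 [-0.34 -0.64  4.61]
t 15.575
```

View pics/s4.png

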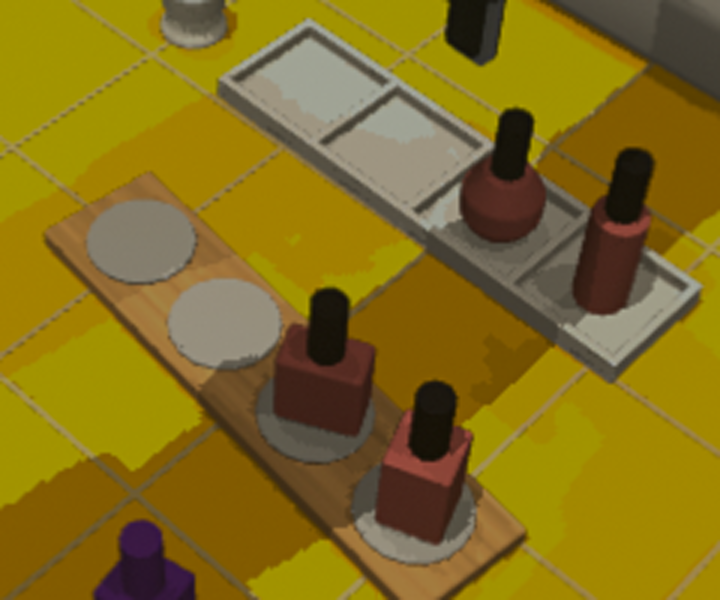

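The round bottle stands in its compartment, in the crop at about (503,235). Oblong next.

```bash
python3 - <<'E'
from h import *
n="oblong"
pick(n); over(n); place(n); release(n); snap("side","s5.png",(240,160,480,360),3)
E
```

```text
oblong grip w 0.18785112145125454 0.183087004435834 F [-0.79  0.09 -2.26] t 18.925
hit True dz -2.1950057380482058e-05 [-1.   -0.84  3.98]
t 23.025
```

View pics/s5.png

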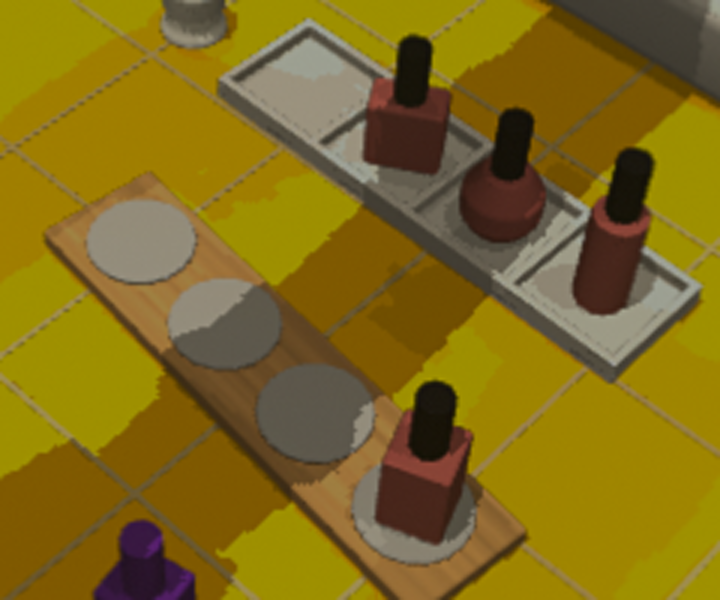

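The oblong stands in its compartment, in the crop at about (405,160). The square is last.

```bash
python3 - <<'E'
from h import *
n="square"
pick(n); over(n); place(n); release(n)
o=manip.observe()["tcp_pos"]; manip.movel([o[0],o[1],.25],velocity=.2); snap("side","s6.png",(240,120,480,320),3); snap("scene","sc6.png",(140,180,400,380),3);print(manip.observe()["t"])
E
```

```text
square grip w 0.1766450060825832 0.18633917941154554 F [-0.17 -0.25 -0.52] t 26.6417
hit True dz -0.0002893693805675959 [-0.05  0.28  3.88]
t 31.225
31.9917
```

View pics/s6.png

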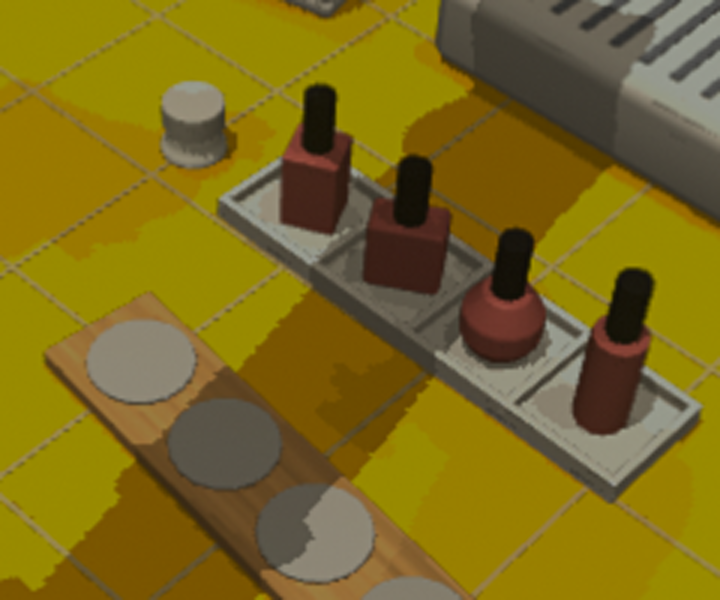

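View pics/sc6.png

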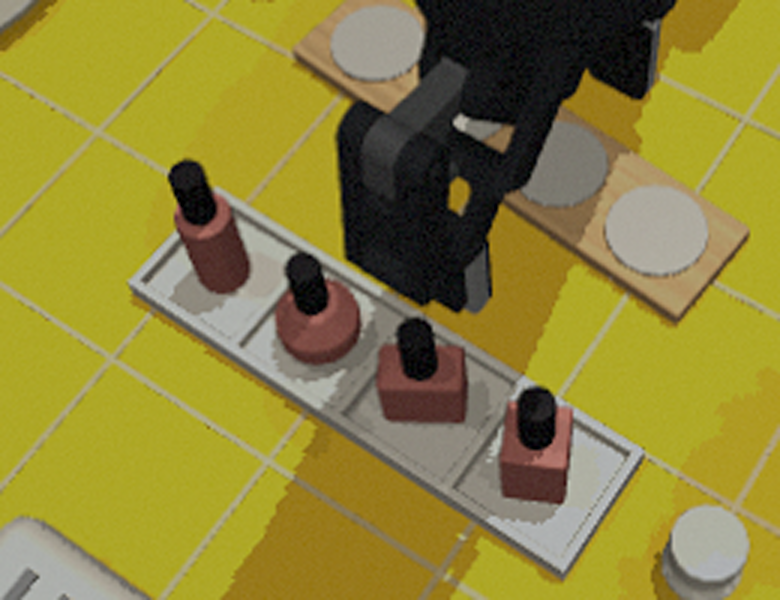

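Both views show all four bottles upright and clear of the walls, one per compartment. From the left they are square, oblong, round and tall. Before handing in, I'll check the apparent lean of the tall bottle against the projected vertical.

```bash
python3 - <<'E'
from h import *
for n in SLOT:
    p=slot(n); P=[[*p,.006],[*p,.006+H[n]]]
    print(n,((proj(P,"side")-[240,120])*3).round(0).tolist(),((proj(P,"scene")-[140,180])*3).round(0).tolist())
E
```

```text
tall [[596.0, 413.0], [632.0, 278.0]] [[222.0, 270.0], [181.0, 172.0]]
round [[493.0, 340.0], [512.0, 238.0]] [[320.0, 334.0], [299.0, 264.0]]
oblong [[397.0, 272.0], [409.0, 163.0]] [[426.0, 401.0], [414.0, 333.0]]
square [[307.0, 208.0], [313.0, 89.0]] [[537.0, 472.0], [538.0, 404.0]]
```

The projected vertical axes match the pictures. For the tall bottle's cap top, (632,278) was predicted and it shows at about (633,279). I'm handing the job in.

```bash
python3 -c "
from h import *
print(sign_off())"
```

```text
the job is handed in; nothing more can be done
None
```

All four bottles are now in the rack in reverse order, one per compartment, and I've handed the job in. From the left the rack holds square, oblong, round and tall; the board held tall, round, oblong, square. I left the purple look-alike alone.

- **Set-down:** each bottle was lowered until it touched. Contact came within 0.3 mm of the expected floor height, at about 4 N.
- **Final pictures:** the side and scene views show all four upright and clear of the walls. Their cap tops are within a few pixels of where upright bottles would appear.
- **Time:** the work took about 32 s of the 91 s allowed, and the gripper was well clear at hand-in.
- **Disagreement:** the wrist and side cameras differed by 3–4 mm on the rack's position. I used the average, well inside the 9 mm clearance of the widest bottle.

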